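# Tip the red carton onto the scanner and press the scan key

### The job

Tip the standing red carton over by pushing it near its top, so that it falls onto the scanner plate and ends up lying flat on its broad side, wholly inside the green frame; then press the green scan key fully down. Do not grip, lift or lower the carton with the gripper: push it and let it fall. Leave the blue carton standing where it is and do not disturb the other groceries.

Things in the scene. Friction and masses are not known exactly. Their poses are not given: they have to be found in the camera images.
- red_carton: loose red food carton, yellow band, standing on the scanner plate across a short side of the frame; 120 mm wide (x), 45 thick (y), 190 high (z), 0.2 to 0.42 kg, evenly spread. Origin: centre of its underside. A broad face (+y or -y) looks to the frame's middle within 0.1 rad. Pushed within 50 mm of its top it tips about its lower edge; leaned about 14 degrees it falls by itself
- red_mid (a point): centre of the red carton, 95 mm above its underside
- red_foot_a (a point): corner point of the red carton (half-way through its 45 mm thickness): bottom end, at its own x = -60 mm, z = 0 mm
- red_foot_b (a point): corner point of the red carton (half-way through its 45 mm thickness): bottom end, at its own x = +60 mm, z = 0 mm
- red_head_a (a point): corner point of the red carton (half-way through its 45 mm thickness): top end, at its own x = -60 mm, z = 190 mm
- red_head_b (a point): corner point of the red carton (half-way through its 45 mm thickness): top end, at its own x = +60 mm, z = 190 mm
- frame (a point): centre of the green frame painted on the fixed scanner plate, on its upper face, 6 mm above the counter. Plate 240 mm (x) by 400 mm (y). The frame's outer edge is 216 mm (x) by 296 mm (y); its 8 mm line counts as inside. The cartons stand across its short sides, at frame y about -140 and +140 mm; the red one must fall along the frame's y towards the middle
- blue_carton: loose blue carton with a white band, same size and origin as the red one, standing on the opposite side of the frame; stays standing
- key_box: fixed grey box 80 x 100 x 40 mm high that carries the scan key, to the left or right of the plate; origin at the centre of its underside
- scan_key_top (a point): centre of the top of the round green scan key (36 mm across) on the key box; pressed straight down
- scan_key (a joint): travel of the scan key in m: 0 up, 0.006 fully down (about 5 N); springs back
- card_terminal: fixed black card terminal 90 x 80 x 30 mm high, on the side opposite to the key box; not used
- tin: loose food tin, 74 mm across, 110 mm high, beyond the plate; leave alone
- jar: loose amber jar, 66 mm across, 100 mm high; leave alone
- tea_box: loose green box 65 x 120 x 70 mm high, beyond the plate; leave alone
- sauce: loose red sauce bottle with a white cap, 60 mm across, 150 mm high, standing; leave alone
There are look-alikes about, which are no part of the job. Leave any yellow look-alike of the key_box alone.

How it is judged:
By the outcome, as a careful person would: the job done as asked, in the order asked, and still so for the second after the job is handed in, with the robot touching nothing.
It also fails if it takes over 48 s, if anything falls off the work surface, if the arm or the gripper's body presses on something with over 40 N, if the wrist force passes 120 N, or if a joint passes its speed limit or range.

### The arm

A 7-joint arm with a two-finger parallel gripper is mounted at the origin on the work surface. World frame = base frame: x ahead of the robot, y to its left, z up, the work surface at z = 0. Lengths are in m, angles in rad, forces in N, time in s.
With the tool pointing down it reaches from about 0.35 to 0.9 m from the base axis. Payload 8.1 kg.
Tool frame: the origin (TCP) lies midway between the tips of the shut fingers; the grasp point (between the pads) lies arm.grasp_offset behind it (arm.grasp_offset is the distance from the TCP to the grasp point, in m); z points along the fingers, y is the line along which they close (so a half turn about z gives the same grasp; the last joint's range is limited). The gripper opens to 92 mm and grips with 3 to 60 N. Pads are 19 mm wide; open, the fingers measure 130 mm over their backs; the gripper's body (75 mm by 190 mm) begins 47 mm behind the grasp point.
Start: joints at [-1.449, 0.434, 0.025, 1.573, -0.012, 1.134, -0.075], TCP at [0.139, 0.609, 0.227] pointing down, gripper open.
Joint ranges: [-2.62, 2.62], [-0.44, 2.09], [-1.27, 1.32], [0.08, 2.57], [-1.32, 4.46], [0.12, 2], [-2.74, 2.74]. Speed limits (rad/s): [2.22, 2.22, 3.01, 3.01, 3.14, 3.14, 3.14].

### API

Orientations are given as a rotation vector (axis times angle).
In Python, from cell import observe, imaging, arm gives the robot as it stands.
- The arm moves only by the tool apply_moves, never from a script. Its argument "commands" is a list of rows, each a list of 5 numbers: the opening in per cent of the stroke, from 0 (shut) to 100 (fully open), then the shift along the world's x, y, z in units of 0.06 m (1.0 is 0.06 m), then the turn about the world's z in units of 0.5 rad (1.0 is 0.5 rad). A call has 1 to 12 rows; each row shifts and turns the commanded pose from where the row before left it; what a row does not reach is not made up. A row lasts 1/8 s, in which the tool goes at most 62.5 mm and 10.7 degrees, less where a joint would pass 70% of its speed; a pose out of reach is approached as far as the arm can. A call with a number of a shift or a turn outside -1 to 1 is refused whole. A call with a gripper value outside its range is refused whole. The fingers move at their own pace and stop on an object; "newtons" is the grip in N (left out, the last holds). Time passes only in rows, so rows that do not move let the fingers close. It gives the time, the measured TCP pose, the force, the opening and the grip force at its end, in the units of the state.
- observe(): the state, without advancing time (a new reading comes with each control period).
- imaging.get_image(name): name is "scene" or "top" or "wrist"; returns (picture, depth): 480x640x3 uint8, red, green, blue; 480x640 float32, m along the optical axis (not along the pixel's ray), 0 where there is no reading.
- imaging.camera_params(name): a dict with "camera_matrix" (3x3 intrinsics, pixels), "dist" ([k1, k2, p1, p2, k3] as OpenCV has them; the pictures are not rectified), "origin" and "rotation" of the camera in the world; the wrist camera has in their place "tool_from_camera" (4x4, takes a point from camera to tool coordinates, whose origin is the TCP and whose axes are the flange's). Camera axes: x right, y up, looking along -z (the intrinsics and any distortion apply to the point x, -y, -z); pixel columns grow to the right and rows downward; lengths in m; the calibration is good to about 2 mm. A picture is of the moment at which its call begins: read the wrist's pose just before it. camera_params takes no time and is no camera call.
- arm.sign_off(): hands the job in; it is judged then, once.
The state is a dict: "clock": time; "joints": joint angles; "dq": joint speeds; "joint_efforts": joint torques, N m; "position": TCP position; "ee_rot": TCP orientation; "force": force on the tool from outside, world axes, zero at the start; "ft_torque": the same for the moment, N m; "width": opening from 0.0 (shut) to 1.0 (fully open); "gripper_force": force on a finger pad.
Only numpy, scipy, OpenCV 4.12 (cv2) and the standard library are available. Lean on these libraries where they do the work, as an engineer would, in place of code of your own. Each camera call takes 0.05 s, during which the arm holds its last target. There are 200 camera calls.

## Working session

There is one attempt and no reset: what is moved stays moved. The work goes in short steps, Python scripts to look and compute and a tool call to move; the robot and the scene stay as the last step left them, time stands still between calls to the robot, and variables do not carry over. Pictures are saved under pics/ and viewed, at most 10 in all, crops included, and the job is handed in when it is done.

Besides the shell and the picture viewer there is one more tool, called after "Call:" as a command line: name --pt "numbers of a row" for each row, then --argument value for the rest. apply_moves: Moves the arm, as the interface text tells. Its arguments: {"type":"object","properties":{"commands":{"type":"array"},"newtons":{"type":"number"}},"required":["commands"]}

```bash
mkdir -p pics; cat > h.py <<'E'
import numpy as np, cv2
from cell import observe, imaging, arm
def pts(name, d, P=None):
    p=imaging.camera_params(name); K=np.array(p["camera_matrix"]); 
    h,w=d.shape; u,v=np.meshgrid(np.arange(w),np.arange(h))
    n=cv2.undistortPoints(np.stack([u,v],-1).reshape(-1,1,2).astype(np.float64),K,np.array(p["dist"])).reshape(h,w,2)
    c=np.stack([n[...,0]*d,-n[...,1]*d,-d],-1)
    return c@np.array(p["rotation"]).T+np.array(p["origin"])
E
python3 - <<'E'
from h import *
ims=[]
for n in("scene","top"):
    im,d=imaging.get_image(n); np.savez(f"{n}.npz",im=im,d=d); ims.append(im)
    cv2.imwrite(f"pics/{n}.png",im[...,::-1])
    print(n,imaging.camera_params(n)["origin"],(d>0).mean())
s=observe();print(s["clock"],s["position"],s["ee_rot"],s["width"],s["force"],arm.grasp_offset)
E
```

```text
scene [ 1.43467006 -0.10726051  1.23689806] 0.995771484375
top [0.30809514 0.01196519 1.2372963 ] 0.9958658854166667
0.1 [0.13924524 0.60883436 0.22603136] [-3.52415251e-01 -3.12172503e+00  2.17550744e-03] 1.0040932049041076 [-0.06684622  0.45546364  0.17775001] 0.0188
```

View pics/scene.png

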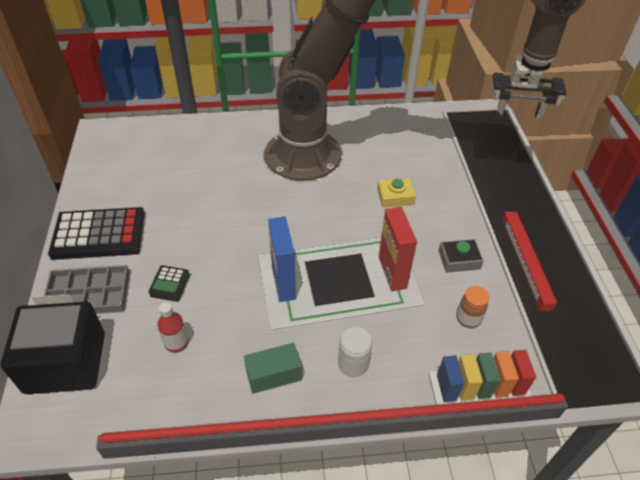

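View pics/top.png

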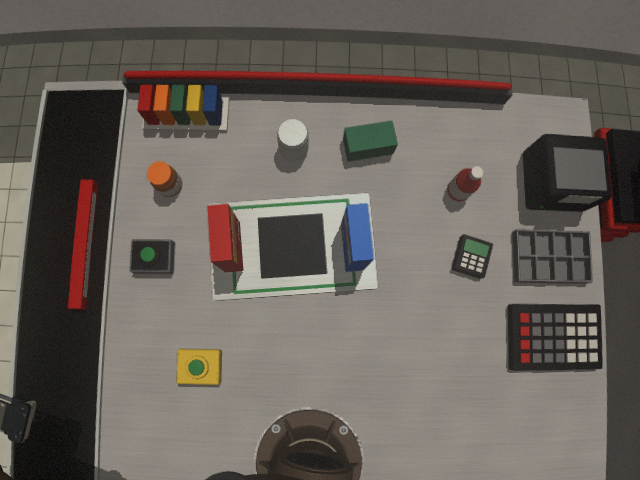

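Scene view: the red carton is at (396,250), the blue one at (284,260), and the grey key box with its green key at (462,252). In the top view these are red (225,238), blue (357,238) and key (148,255).
There are two possible key boxes: the grey one at top (152,256) and a yellow one at (199,367). The grey one fits, as it sits beside the plate opposite the card terminal at (473,257). For the carton, the red candidates are the divider on the belt at (82,245), the small shelf box at (147,104) and the one on the plate at (225,238). The last fits because it stands on the plate and has a yellow band.

```bash
python3 - <<'E'
from h import *
for n,boxes in(("top",dict(red=(200,195,255,285),blue=(330,195,380,280),key=(128,235,178,278),plate=(205,185,385,305))),("scene",dict(red=(370,200,420,295),blue=(262,210,305,305),key=(435,235,485,275)))):
    z=np.load(n+".npz");im,d=z["im"],z["d"];W=pts(n,d);hsv=cv2.cvtColor(im,cv2.COLOR_RGB2HSV)
    for k,(a,b,c,e) in boxes.items():
        w=W[b:e,a:c].reshape(-1,3);H=hsv[b:e,a:c].reshape(-1,3).astype(int)
        if k=="key":
            m=(H[:,1]>120)&(H[:,0]>40)&(H[:,0]<80)&(H[:,2]>60); q=w[m]; print(n,k,len(q),np.median(q,0),q.min(0),q.max(0))
            q=w[(w[:,2]>.03)&~m];print("  box",q.min(0),q.max(0)); continue
        if k=="plate":
            # green frame line on plate plane
            m=(H[:,0]>50)&(H[:,0]<85)&(H[:,1]>80)&(w[:,2]<.03);q=w[m]
            r=cv2.minAreaRect((q[:,:2]*1000).astype(np.float32));print(n,"frame",r,np.median(q[:,2]));continue
        q=w[(w[:,2]>.182)&(w[:,2]<.215)]
        r=cv2.minAreaRect((q[:,:2]*1000).astype(np.float32));print(n,k,len(q),r,np.median(q[:,2]))
z=np.load("top.npz")["im"];cv2.imwrite("pics/crop.png",cv2.resize(z[180:390,120:400,::-1],None,fx=2.8,fy=2.8))
E
```

```text
Traceback (most recent call last):
  File "h.py", line 8, in pts
    return c@np.array(p["rotation"]).T+np.array(p["origin"])
           ~~~~~~~~~~~~~~~~~~~~~~~~~~~^~~~~~~~~~~~~~~~~~~~~~
ValueError: operands could not be broadcast together with shapes (480,640) (3,)
```

```bash
sed -i 's/np.array(p\["rotation"\]).T/cv2.Rodrigues(np.array(p["rotation"],float))[0].T/' h.py; cat > m.py <<'E'
from h import *
for n in("top","scene"): print(imaging.camera_params(n)["rotation"])
for n,boxes in(("top",dict(red=(200,195,255,285),blue=(330,195,380,280),key=(128,235,178,278),plate=(205,185,385,305))),("scene",dict(red=(370,200,420,295),blue=(262,210,305,305),key=(435,235,485,275)))):
    z=np.load(n+".npz");im,d=z["im"],z["d"];W=pts(n,d);hsv=cv2.cvtColor(im,cv2.COLOR_RGB2HSV)
    for k,(a,b,c,e) in boxes.items():
        w=W[b:e,a:c].reshape(-1,3);H=hsv[b:e,a:c].reshape(-1,3).astype(int)
        if k=="key":
            m=(H[:,1]>120)&(H[:,0]>40)&(H[:,0]<80)&(H[:,2]>60); q=w[m]; print(n,k,len(q),np.median(q,0),q.min(0),q.max(0))
            q=w[(w[:,2]>.03)&~m];print("  box",q.min(0),q.max(0)); continue
        if k=="plate":
            m=(H[:,0]>50)&(H[:,0]<85)&(H[:,1]>80)&(w[:,2]<.03);q=w[m]
            r=cv2.minAreaRect((q[:,:2]*1000).astype(np.float32));print(n,"frame",r,np.median(q[:,2]));continue
        q=w[(w[:,2]>.182)&(w[:,2]<.215)]
        r=cv2.minAreaRect((q[:,:2]*1000).astype(np.float32));print(n,k,len(q),r,np.median(q[:,2]))
z=np.load("top.npz")["im"];cv2.imwrite("pics/crop.png",cv2.resize(z[180:390,120:400,::-1],None,fx=2.8,fy=2.8))
E
python3 m.py
```

```text
[ 0.11406945 -0.14549499 -1.54097165]
[0.59440657 0.52372242 1.40924309]
top red 1259 ((505.8148193359375, 199.00765991210938), (121.2302017211914, 45.32245635986328), 6.780466079711914) 0.19641189868429865
top blue 1273 ((514.9838256835938, -92.5341567993164), (120.70574188232422, 45.79985046386719), 6.815517902374268) 0.19633504936077628
top key 147 [0.47443557 0.39107401 0.06206917] [0.30809514 0.01196519 0.05625111] [0.49072977 0.40688593 1.2372963 ]
  box [0.30809514 0.01196519 0.03072815] [0.51619911 0.44123715 1.2372963 ]
top frame ((513.679443359375, 54.15940856933594), (214.9301300048828, 292.394775390625), 5.667398929595947) 0.00725208990830617
scene red 811 ((505.6708679199219, 199.33270263671875), (125.44998931884766, 47.97111892700195), 7.103869915008545) 0.19634122661023512
scene blue 804 ((513.542236328125, -91.77863311767578), (126.68357849121094, 45.25545883178711), 6.506571292877197) 0.19629205237401437
  return _methods._mean(a, axis=axis, dtype=dtype,
  ret = um.true_divide(
Traceback (most recent call last):
  File "m.py", line 8, in <module>
    m=(H[:,1]>120)&(H[:,0]>40)&(H[:,0]<80)&(H[:,2]>60); q=w[m]; print(n,k,len(q),np.median(q,0),q.min(0),q.max(0))
                                                                                                ~~~~~^^^
ValueError: zero-size array to reduction operation minimum which has no identity
```

```bash
tail -1 m.py > c.py; (echo "from h import *"; cat c.py)|python3 -
```

```text
(no output)
```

View pics/crop.png

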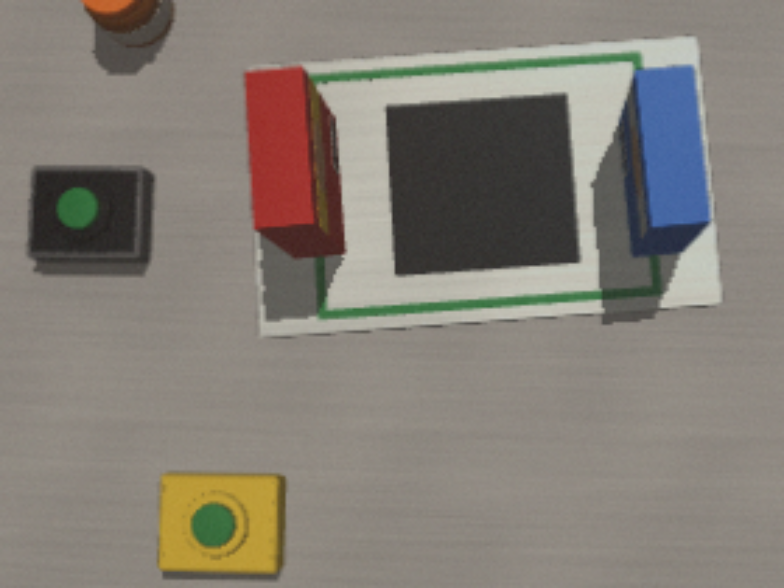

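The crop shows the red carton on the plate (295,160) with its yellow band facing the middle. The target key is on the grey box (78,208), and the yellow look-alike at (213,525) is left alone. Now I move to behind the red carton.

Call:
apply_moves --pt "60 0.6 -0.55 0 -0.25" --pt "60 0.6 -0.55 0 -0.25" --pt "60 0.6 -0.55 0 -0.25" --pt "60 0.6 -0.55 0 -0.25" --pt "60 0.6 -0.55 0 -0.25" --pt "60 0.6 -0.55 0 -0.25" --pt "60 0.6 -0.55 0 -0.25" --pt "60 0.6 -0.55 0 -0.25" --pt "60 0.6 -0.55 -0.4 -0.25" --pt "60 0.55 -0.55 -0.45 -0.2" --pt "60 0 0 0 0" --pt "60 0 0 0 0"

```text
clock: 1.6
position: [0.4959, 0.2797, 0.1755]
ee_rot: [-2.082, -2.352, 0.001]
force: [0.5, 1.4, 0.2]
width: 0.601
gripper_force: 0.0
```

```bash
python3 - <<'E'
from h import *
s=observe();R=cv2.Rodrigues(np.array(s["ee_rot"]))[0]
print(s["clock"],s["position"],np.degrees(np.arctan2(R[1,1],R[0,1])),R[:,2],s["width"],s["force"])
E
```

```text
1.6 [0.49585709 0.27974365 0.17554695] 6.976994483543112 [-8.62677961e-04 -4.39022345e-05 -9.99999627e-01] 0.6010556304972889 [0.51502309 1.4185879  0.16485979]
```

Call:
apply_moves --pt "60 0.04 -0.33 0 0" --pt "60 0.04 -0.33 0 0" --pt "60 0.02 -0.15 0 0" --pt "60 0.02 -0.15 0 0" --pt "60 0.02 -0.15 0 0" --pt "60 0.02 -0.15 0 0"

```text
clock: 2.35
position: [0.506, 0.2033, 0.1757]
ee_rot: [2.083, 2.352, 0.0]
force: [-0.4, -0.6, 0.2]
width: 0.598
gripper_force: 0.0
```

```bash
python3 - <<'E'
from h import *
im,d=imaging.get_image("scene");cv2.imwrite("pics/s2.png",im[150:330,220:500,::-1].repeat(2,0).repeat(2,1))
E
```

```text
(no output)
```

View pics/s2.png

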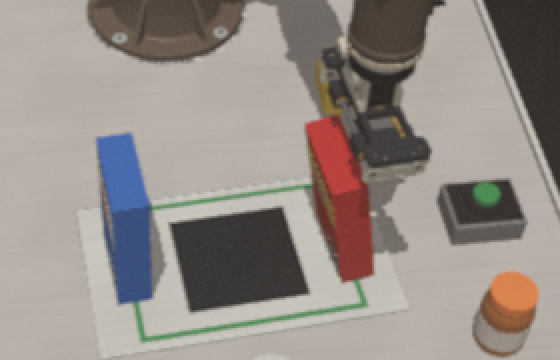

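The carton at (340,195) leans towards the middle, with the fingers behind its top. I push on until it falls.

Call:
apply_moves --pt "60 0.02 -0.15 0 0" --pt "60 0.02 -0.15 0 0" --pt "60 0.02 -0.15 0 0" --pt "60 0 0 0 0" --pt "60 0 0 0 0" --pt "60 0 0 0 0" --pt "60 0 0 0 0" --pt "60 0 0 0 0"

```text
clock: 3.4
position: [0.5095, 0.1769, 0.1757]
ee_rot: [2.083, 2.352, 0.0]
force: [-0.4, 0.1, -0.5]
width: 0.598
gripper_force: 0.0
```

```bash
python3 - <<'E'
from h import *
im,d=imaging.get_image("scene");cv2.imwrite("pics/s3.png",im[150:330,220:500,::-1].repeat(2,0).repeat(2,1))
E
```

```text
(no output)
```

View pics/s3.png

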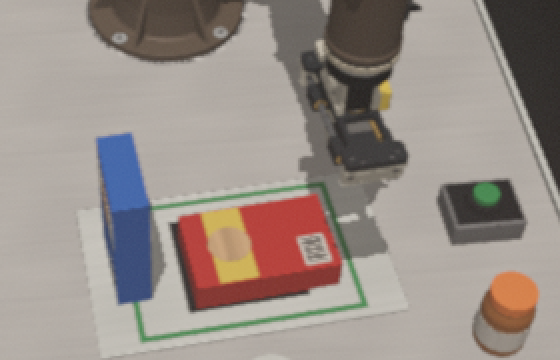

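It has fallen flat at (265,245), inside the frame, and the blue carton is still standing. Now I move to the key with the fingers shut.

Call:
apply_moves --pt "0 -0.05 0.45 0 0" --pt "0 -0.1 0.6 0 0" --pt "0 -0.1 0.6 0 0" --pt "0 -0.1 0.65 0 0" --pt "0 -0.1 0.65 0 0" --pt "0 -0.13 0.62 0 0" --pt "0 0 0 -0.6 0" --pt "0 0 0 -0.6 0" --pt "0 0 0 -0.3 0" --pt "0 0 0 0 0"

```text
clock: 4.7
position: [0.4743, 0.3904, 0.0849]
ee_rot: [-2.083, -2.351, 0.003]
force: [0.0, -0.4, 0.1]
width: 0.002
gripper_force: 0.0
```

```bash
python3 - <<'E'
from h import *
z=np.load("top.npz");W=pts("top",z["d"])[235:278,128:178].reshape(-1,3);H=cv2.cvtColor(z["im"],cv2.COLOR_RGB2HSV)[235:278,128:178].reshape(-1,3).astype(int)
m=(H[:,1]>120)&(H[:,0]>40)&(H[:,0]<80)&(H[:,2]>60)&(W[:,2]<.1)&(W[:,2]>.02);q=W[m]
print(np.percentile(q[:,2],[5,50,95]),cv2.minEnclosingCircle((q[:,:2]*1000).astype(np.float32)))
print(observe()["position"],observe()["clock"])
im,d=imaging.get_image("scene");cv2.imwrite("pics/s4.png",im[150:330,320:520,::-1].repeat(3,0).repeat(3,1))
E
```

```text
[0.05839823 0.06205515 0.06562544] ((474.4789123535156, 390.98236083984375), 16.524539947509766)
[0.47430434 0.39036802 0.08488189] 4.7
```

View pics/s4.png

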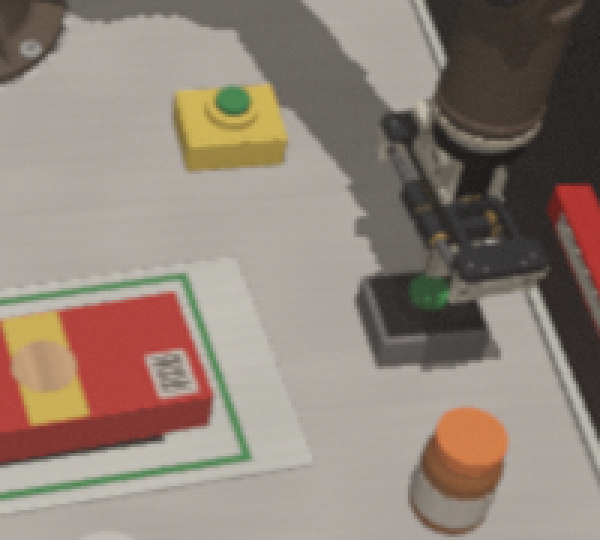

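The shut fingers are right above the green key at (430,292). I go down slowly, since the key's top is at about z = 0.062.

Call:
apply_moves --pt "0 0 0 -0.2 0" --pt "0 0 0 -0.12 0" --pt "0 0 0 -0.05 0" --pt "0 0 0 -0.05 0" --pt "0 0 0 0 0"

```text
clock: 5.38
position: [0.4747, 0.3908, 0.0606]
ee_rot: [-2.083, -2.352, 0.0]
force: [-0.2, -0.7, 1.9]
width: 0.003
gripper_force: 1.2
```

Call:
apply_moves --pt "0 0 0 -0.04 0" --pt "0 0 0 -0.04 0" --pt "0 0 0 -0.03 0" --pt "0 0 0 0 0" --pt "0 0 0 0 0"

```text
clock: 6.0
position: [0.4749, 0.391, 0.056]
ee_rot: [-2.083, -2.351, -0.002]
force: [-8.0, -5.3, 24.9]
width: 0.005
gripper_force: 12.5
```

At 25 N the key has hit its stop (full travel needs about 5 N). I now retreat straight up.

Call:
apply_moves --pt "0 0 0 0.1 0" --pt "0 0 0 0.6 0" --pt "0 0 0 0.8 0" --pt "0 0 0 0.8 0" --pt "0 0 0 0 0" --pt "0 0 0 0 0"

```text
clock: 6.75
position: [0.4744, 0.3909, 0.1913]
ee_rot: [-2.083, -2.352, 0.0]
force: [0.3, -0.0, -0.1]
width: 0.003
gripper_force: 0.0
```

```bash
python3 - <<'E'
from h import *
im,d=imaging.get_image("scene");cv2.imwrite("pics/end.png",im[...,::-1])
W=pts("scene",d)
t=W[200:330,270:440].reshape(-1,3);q=t[(t[:,2]>.043)&(t[:,2]<.06)&(t[:,1]>-.05)]
(cx,cy),sz,a=cv2.minAreaRect((q[:,:2]*1000).astype(np.float32));
box=cv2.boxPoints(((cx,cy),sz,a))-[513.7,54.2];th=np.radians(5.7);c,s=np.cos(th),np.sin(th)
print(cx,cy,sz,a,np.median(q[:,2]),np.round(box@np.array([[c,-s],[s,c]])),observe()["force"])
E
```

```text
519.986572265625 81.1385269165039 (125.36996459960938, 192.0747528076172) 6.995049476623535 0.05196884840791438 [[-56. 121.]
 [-52. -71.]
 [ 74. -68.]
 [ 69. 124.]] [-0.66318679 -0.00099925 -0.45140173]
```

View pics/end.png

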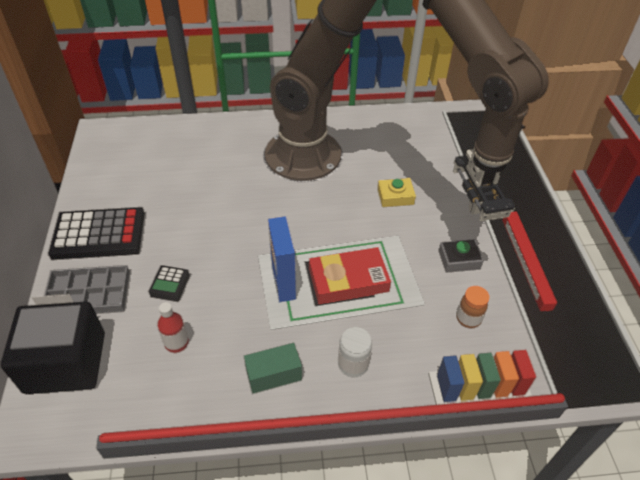

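The red carton lies flat inside the frame at (348,275), with corners within x -56 to 74 and y -71 to 124 mm of the frame's centre. The blue carton still stands at (284,260), the other groceries haven't moved, and the arm is clear.

```bash
python3 -c "
from cell import arm
print(arm.sign_off())"
```

```text
the job is handed in; nothing more can be done
None
```

The job is done and handed in at about 7 s on the robot's clock: the red carton was pushed over and lies flat inside the green frame, the scan key was then pressed to its stop, and the blue carton and other groceries are undisturbed.

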